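Lay the utensils in the tray and hold the topping pan's lid open

TASK

Get the topping station ready for refilling: lay the spreader and the teaspoon flat in the grey utensil tray, one in each compartment, lengthwise with their handles towards the tray's near end (the robot's side). Then lift the steel pan's lid by its bar handle to 60 degrees from closed and finish there, still holding it open with the gripper fingers: do not let go, because the lid falls shut. Leave the bell and the spice jar where they stand.

Things in the scene. Friction and masses are not known exactly. Their poses are not given: they have to be found in the camera images.
- tray: Grey plastic utensil tray, fixed to the counter, 178 (x) x 144 (y) x 18 mm high, walls and floor 4 mm thick, open on top. Origin: centre of its underside. One divider along its x axis makes two compartments side by side, each 170 mm long (x) and 66 mm wide (y). Its -x end is the near end, facing the robot.
- tray_left (a point): Centre of the floor of the left compartment (tray y = +35 mm, 4 mm above the counter). Axes as the tray's.
- tray_right (a point): Centre of the floor of the right compartment (tray y = -35 mm, 4 mm above the counter). Axes as the tray's.
- spreader: Small spreading spatula, loose, 145 mm long along its x axis, about 60 g, lying flat. Origin: on its underside, halfway along. Handle: black bar from x = -72 to 0 mm, 18 mm wide, 14 mm high. Blade: thin steel, 28 mm wide with a round end, from x = 0 to +72 mm, 3 mm thick, its underside 3 mm above the counter. Balance point about x = -20 mm. z is up.
- spreader_handle (a point): Middle of the spreader's handle, 7 mm above its underside (spreader x = -36 mm).
- teaspoon: Plain metal teaspoon, loose, 139 mm long along its x axis, 10 mm high, about 40 g, lying flat. Origin: on its underside, halfway along. The handle lies to -x, the bowl (30 mm wide) to +x; grip it across near its middle (x = 0, about its balance point), where it stops the fingers at about 25 mm though the stem looks narrower. z is up.
- teaspoon_handle (a point): On the teaspoon's handle, 5 mm above its underside (teaspoon x = -40 mm).
- pan: Square steel topping pan, fixed to the counter, 150 x 150 x 62 mm, its lid hinged along the far (+x) edge. Origin: centre of its underside. Axes: x from the front (bar handle, towards the robot) to the hinge, y along the hinge, z up.
- lid (a joint): Angle of the pan's lid in rad: 0 closed, grows as the front edge is lifted, end stop at 1.4 (60 degrees is 1.047). Nothing holds it up: it falls shut by its own weight (about 0.3 kg) from any angle. The lid plate is 152 x 148 x 4 mm, its top 68 mm above the counter when closed.
- lid_bar (a point): Middle of the lid's handle: a round dark steel bar 10 mm thick, 110 mm long, parallel to the hinge (pan y), an 8 mm rod at each end joining it to the plate. Moves with the lid, 196 mm from the hinge axis, 69 mm above the counter when closed; 39 mm ahead of the lid plate's front edge, free between and below. It can turn between the fingers.
- lid_hinge (a point): Point on the hinge axis midway along it, fixed: pan x = +81, y = 0, 63 mm above the counter. The axis runs along pan y.
- service_bell: Counter bell, 86 mm across, 65 mm high, loose; leave it alone. Origin: centre of its underside.
- spice_jar: Spice jar with a red cap, 45 mm across, 106 mm high, loose; leave it alone. Origin: centre of its underside. It stands beside the fixed toaster at the back right, which is 0.52 m tall, with its nearest corner at world x = 0.66, y = -0.20 m: keep the arm clear of it.

How it is judged:
On the way:
1. both utensils lie flat and released in the tray, one in each compartment, handles to the near end, while the lid is still shut (((y of spreader in the frame of tray between 0.013 and 0.057 m and x of spreader in the frame of tray between -0.03 and 0.03 m and y of teaspoon in the frame of tray between -0.057 and -0.013 m and x of teaspoon in the frame of tray between -0.03 and 0.03 m) or (y of spreader in the frame of tray between -0.057 and -0.013 m and x of spreader in the frame of tray between -0.03 and 0.03 m and y of teaspoon in the frame of tray between 0.013 and 0.057 m and x of teaspoon in the frame of tray between -0.03 and 0.03 m)) and z of spreader in the frame of tray between 0 and 0.008 m and angle between each of spreader, teaspoon's own z axis and vertical below 0.1 rad and angle between the x axis of each of spreader, teaspoon and the x axis of tray, either way round below 0.25 rad and x of each of spreader_handle, teaspoon_handle in the frame of tray below -0.005 m and linear speed of each of spreader, teaspoon below 0.02 m/s and contact force between each of spreader, teaspoon and the fingers below 0.05 N and z of teaspoon in the frame of tray between 0 and 0.008 m and value of joint lid below 0.05 rad), for 0.2 s.
At the end, for the whole second after the job is handed in: Finishes holding: lid still at 60 +- 5 degrees, pressed by the gripper fingers (over 0.3 N), no loose thing propping it; spreader and teaspoon flat, released, one per compartment (22 mm of its middle line, 30 mm of mid-length, 0.25 rad lengthwise), handles to the near end, lid lifted last (((y of spreader in the frame of tray between 0.013 and 0.057 m and x of spreader in the frame of tray between -0.03 and 0.03 m and y of teaspoon in the frame of tray between -0.057 and -0.013 m and x of teaspoon in the frame of tray between -0.03 and 0.03 m) or (y of spreader in the frame of tray between -0.057 and -0.013 m and x of spreader in the frame of tray between -0.03 and 0.03 m and y of teaspoon in the frame of tray between 0.013 and 0.057 m and x of teaspoon in the frame of tray between -0.03 and 0.03 m)) and z of spreader in the frame of tray between 0 and 0.008 m and angle between each of spreader, teaspoon's own z axis and vertical below 0.1 rad and angle between the x axis of each of spreader, teaspoon and the x axis of tray, either way round below 0.25 rad and x of each of spreader_handle, teaspoon_handle in the frame of tray below -0.005 m and linear speed of each of spreader, teaspoon below 0.02 m/s and contact force between each of spreader, teaspoon and the fingers below 0.05 N and z of teaspoon in the frame of tray between 0 and 0.008 m and value of joint lid between 0.96 and 1.134 rad and velocity of joint lid between -0.05 and 0.05 rad/s and contact force between the fingers and lid above 0.3 N and contact force between lid and spreader below 0.05 N and contact force between lid and teaspoon below 0.05 N and contact force between lid and service_bell below 0.05 N and contact force between lid and spice_jar below 0.05 N); the arm keeps its last pose, push and grip.
It fails at once if the bell is moved more than 30 mm (distance of service_bell from where it was at the start of the episode above 0.03 m).
It fails at once if the spice jar is moved more than 30 mm (distance of spice_jar from where it was at the start of the episode above 0.03 m).
It also fails if it takes over 69 s, if anything falls off the work surface, if the arm or the gripper's body presses on something with over 40 N, if the wrist force passes 120 N, or if a joint passes its speed limit or range.

ROBOT

A 6-joint arm with a two-finger parallel gripper is mounted at the origin on a cart in front of the work surface, level with it; the furniture and walls round the work are solid. World frame = base frame: x ahead of the robot, y to its left, z up, the work surface at z = 0. Lengths are in m, angles in rad, forces in N, time in s.
With the tool pointing down it reaches from about 0.35 to 0.8 m from the base axis. Payload 7.3 kg.
Tool frame: the origin (TCP) lies at the very end of the fingers, on their centre line; the grasp point (between the pads) lies 19 mm behind it; z points along the fingers, y is the line along which they close (so a half turn about z gives the same grasp; the last joint's range is limited). The gripper opens to 85 mm and grips with 20 to 120 N. Pads are 22 mm wide; open, the fingers measure 114 mm over their backs; the gripper's body (76 mm by 85 mm) begins 54 mm behind the grasp point. The pads swing forward as they close: fully open they stand 13 mm farther back than shut.
Start: joints at [0.977, 0.342, 1.524, -0, 1.275, -0.146], TCP at [0.227, 0.473, 0.231] pointing down, gripper open.
Joint ranges: [-2.53, 2.53], [-0.77, 2.02], [0.04, 2.7], [-1, 4.14], [0.28, 2.66], [-3.11, 3.11]. Speed limits (rad/s): [2.57, 2.57, 3.14, 3.14, 3.14, 3.14].

INTERFACE

Orientations are given as a unit quaternion [w, x, y, z].
In Python, from station import robot gives the robot as it stands.
- The arm moves only by the tool send_rows, never from a script. Its argument "deltas" is a list of rows, each a list of 5 numbers: the opening, from 0 (shut) to 1 (fully open), then the shift along the tool's x, y, z in mm, then the turn about the tool's z in degrees. In form: [[hand, x, y, z, yaw], ...]. A call has 1 to 12 rows; each row shifts and turns the commanded pose from where the row before left it, along the tool's axes as they then stand; what a row does not reach is not made up. A row lasts 1/12 s, in which the tool goes at most 41.7 mm and 7.16 degrees, less where a joint would pass 70% of its speed; a pose out of reach is approached as far as the arm can. A call with a gripper value outside its range is refused whole. The fingers move at their own pace and stop on an object; "force" is the grip in N (left out, the last holds). Time passes only in rows, so rows that do not move let the fingers close. It gives the time, the measured TCP pose, the force, the opening and the grip force at its end, in the units of the state.
- robot.state(): the state, without advancing time (a new reading comes with each control period).
- robot.get_image(name): name is "side" or "top" or "wrist"; returns a dict with "color" (400x640x3 uint8, red, green, blue), "mtx" (3x3 intrinsics, pixels), "T" (4x4, takes a point from camera to world coordinates). Camera axes: x right, y up, looking along -z (the intrinsics and any distortion apply to the point x, -y, -z); pixel columns grow to the right and rows downward; lengths in m; the calibration is good to about 2 mm. A picture is of the moment at which its call begins. There is no depth.
- robot.close_job(): hands the job in; it is judged then, once.
Trained networks look in a picture, given as the dict that the camera call returned (one of the last four; its "shot" number tells which), for a name from the list of things; names that differ only in an ending like _2 or _b are one class to them, and where a whole thing is asked for, a point or a joint stands for the part that bears it (a point fixed in the world has none). Each returns a list of dicts, best first, with "p" (0 to 1); they miss things now and then, are a little off and sometimes report something else, mostly with a low value. They report only what shows in the picture. A call takes as long as a camera call.
- robot.outline_of(query, picture): "pixels" (400x640 bool, what is visible of it) and "extent" ([centre column, centre row, width, height] in pixels, round what is visible of it).
The state is a dict: "clock": time; "joints": joint angles; "dq": joint speeds; "joint_torque": joint torques, N m; "tcp_pos": TCP position; "tool_rot": TCP orientation; "force": force on the tool from outside, world axes, zero at the start; "torque": the same for the moment, N m; "width": finger opening in m; "gripper_force": force on a finger pad.
Only numpy, scipy, OpenCV 4.12 (cv2) and the standard library are available. Lean on these libraries where they do the work, as an engineer would, in place of code of your own. Each camera call takes 0.05 s, during which the arm holds its last target. There are 200 camera calls.

## Working session

There is one attempt and no reset: what is moved stays moved. The work goes in short steps, Python scripts to look and compute and a tool call to move; the robot and the scene stay as the last step left them, time stands still between calls to the robot, and variables do not carry over. Pictures are saved under pics/ and viewed, at most 10 in all, crops included, and the job is handed in when it is done.

Besides the shell and the picture viewer there is one more tool, called by a JSON object that holds its "fn" and its "kwargs". send_rows: Moves the arm, as the interface text tells. Its arguments: {"type":"object","properties":{"deltas":{"type":"array","items":{"type":"array","items":{"type":"number"}}},"force":{"type":"number"}},"required":["deltas"]}

```bash
mkdir -p pics; ls
cat > h.py <<'E'
import numpy as np, cv2
from station import robot
def ray(p,uv):
    m=p["mtx"];T=np.array(p["T"])
    d=np.array([(uv[0]-m[0][2])/m[0][0],-(uv[1]-m[1][2])/m[1][1],-1.0])
    return T[:3,3],T[:3,:3]@d
def at(p,uv,z):
    o,d=ray(p,uv); return o+d*(z-o[2])/d[2]
def save(p,n): cv2.imwrite("pics/"+n,cv2.cvtColor(p["color"],cv2.COLOR_RGB2BGR))
def shape(p,q,z):
    """outline on plane z -> p, centroid, long axis deg, min-area rect"""
    r=robot.outline_of(q,p)
    if not r: return None
    c=np.array(r[0]["pixels"]).astype(np.uint8)
    v,u=np.nonzero(c)
    P=np.array([at(p,(a,b),z)[:2] for a,b in zip(u,v)])
    (cx,cy),(w,h),a=cv2.minAreaRect((P*1000).astype(np.float32))
    if w<h: w,h,a=h,w,a+90
    return dict(p=round(r[0]["p"],2),ext=np.round(r[0]["extent"]),mean=np.round(P.mean(0)*1000,1),rect=np.round([cx,cy,w,h,a],1))
E
python3 - <<'E'
from h import *
s=robot.state();print(s)
for n in("top","side"):
    p=robot.get_image(n);save(p,n+"0.png");print(n,np.round(p["T"],3).tolist(),np.round(p["mtx"],1).tolist())
    for q,z in(("tray",.018),("spreader",.008),("teaspoon",.005),("pan",.066),("lid",.068),("lid_bar",.069),("service_bell",.0),("spice_jar",0)):
        print(q,shape(p,q,z))
E
```

```text
pics
{'clock': 0.0, 'joints': array([ 9.77045476e-01,  3.42727648e-01,  1.52505070e+00, -3.14740654e-06,
        1.27538492e+00, -1.45964131e-01]), 'dq': array([-6.83658658e-04, -3.61627285e-05, -3.23125707e-04,  1.40353266e-03,
       -5.96537861e-04, -8.23387670e-04]), 'joint_torque': array([-1.26798943e-03, -4.33693779e+01, -2.46005201e+01, -2.66261823e-04,
        8.18102562e-03,  2.91157392e-05]), 'tcp_pos': array([0.22704087, 0.47291118, 0.23061165]), 'tool_rot': array([-2.82472166e-04,  2.22026963e-01,  9.75040210e-01, -7.32749736e-04]), 'force': array([-1.09558172, -1.23873738,  0.25867056]), 'torque': array([-0.01732786,  0.0048628 , -0.02090702]), 'gripper_force': 0.0, 'width': 0.08547602516204117}
top [[-0.029, 0.991, -0.133, 0.397], [-0.999, -0.032, -0.018, -0.139], [-0.022, 0.133, 0.991, 0.986], [0.0, 0.0, 0.0, 1.0]] [[411.9, 0.0, 316.2], [0.0, 411.9, 200.4], [0.0, 0.0, 1.0]]
tray {'p': 0.64, 'ext': array([404., 189.,  62.,  29.]), 'mean': array([ 546.7, -325.1]), 'rect': array([ 547.9, -331.5,  143.1,   29.3,  106.7])}
spreader {'p': 0.56, 'ext': array([405., 188.,  59.
[... 1477 characters left out ...]
': array([332., 182.,  67.,  32.]), 'mean': array([567.6,  33.1]), 'rect': array([570.6,  42. , 303.7, 194.8,  99.2])}
lid {'p': 0.63, 'ext': array([330., 171.,  64.,  16.]), 'mean': array([560.8, 110.7]), 'rect': array([551.6, 111.3, 195.2, 155. ,   6.8])}
lid_bar {'p': 0.71, 'ext': array([328., 171.,  63.,  18.]), 'mean': array([559.8, 107.7]), 'rect': array([550.9, 108.4, 193.8, 154.9,   6.8])}
service_bell {'p': 0.74, 'ext': array([242., 239.,  29.,  32.]), 'mean': array([ 318.2, -236.3]), 'rect': array([ 317.9, -220.9,  170.8,   82.2,   94.8])}
spice_jar {'p': 0.47, 'ext': array([376., 193.,   9.,  28.]), 'mean': array([709.2,  95.8]), 'rect': array([709.7,  95.5, 237.7,  20.6,  79.6])}
```

```bash
python3 -c "
import cv2
a=cv2.imread('pics/top0.png');cv2.imwrite('pics/top0b.png',cv2.resize(a[80:330,150:470],None,fx=2.4,fy=2.4,interpolation=cv2.INTER_CUBIC))"
```

```text
(no output)
```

View pics/top0b.png

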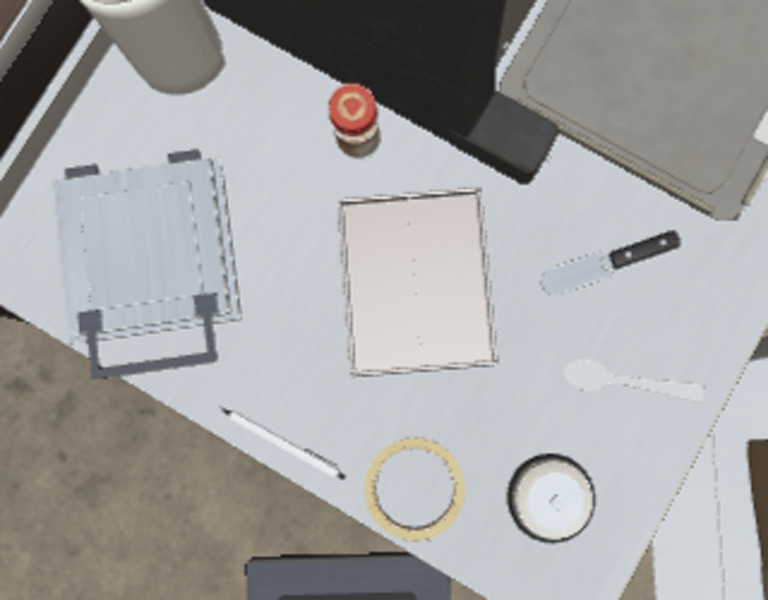

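View pics/side0.png

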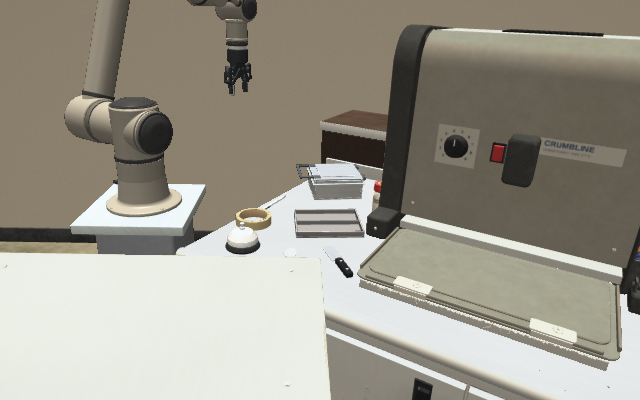

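The top view shows the pan at left with its bar towards the robot, the tray in the middle at crop (340..497, 190..375), and the jar above the tray. At the right are the spreader (handle far right and up, crop (680,238)) and the teaspoon (bowl at left, crop (585,375)). The bell is at crop (550,498), near the bottom. The side view agrees with this.

```bash
cat >> h.py <<'E'
from scipy.spatial.transform import Rotation as Ro
def head(s):
    R=Ro.from_quat(np.roll(s["tool_rot"],-1)).as_matrix(); return R,np.degrees(np.arctan2(R[1,0],R[0,0]))
def plan(xyz_mm,h,s=None):
    """tool-frame shift (mm) and yaw (deg) to TCP xyz, tool-x heading h; shift is for translation BEFORE yaw"""
    s=s or robot.state();R,h0=head(s)
    d=R.T@(np.array(xyz_mm)-1000*s["tcp_pos"]); yaw=-((h-h0+180)%360-180)
    n=max(np.linalg.norm(d)/41,1); print("clock",round(s["clock"],2),"tcp",np.round(1000*s["tcp_pos"],1),"h",round(h0,1),"| shift",np.round(d,1),"rows>=",round(n,1),"yaw",round(yaw,1),"w",round(s["width"]*1000,1))
E
python3 - <<'E'
from h import *
p=robot.get_image("top")
f=lambda u,v,z:np.round(1000*at(p,(150+u/2.4,80+v/2.4),z)[:2],1)
for n,u,v,z in(("trayBL",353,375,.018),("TL",340,202,.018),("TR",480,190,.018),("BR",497,362,.018),("barL",95,375,.069),("barR",215,357,.069),("spr handle end",680,238,.007),("blade tip",542,287,.005),("spoon handle",703,393,.005),("bowl",564,372,.005)):print(n,f(u,v,z))
plan([530,-310,230],108.2)
E
```

```text
trayBL [443.8 -73.7]
TL [616.9 -64.6]
TR [ 624.4 -205. ]
BR [ 452.2 -214.7]
barL [448.6 163.5]
barR [461.9  51.2]
spr handle end [ 571.1 -403.4]
blade tip [ 526.4 -263.7]
spoon handle [ 416.4 -416.1]
bowl [ 441.1 -281.3]
clock 0.95 tcp [227.3 473.3 231.3] h 154.3 | shift [-612.  -575.     1.3] rows>= 20.5 yaw 46.1 w 85.2
```

{"fn": "send_rows", "kwargs": {"deltas": [[1,-25.5,-24,0,0],[1,-25.5,-24,0,0],[1,-25.5,-24,0,0],[1,-25.5,-24,0,0],[1,-25.5,-24,0,0],[1,-25.5,-24,0,0],[1,-25.5,-24,0,0],[1,-25.5,-24,0,0],[1,-25.5,-24,0,0],[1,-25.5,-24,0,0],[1,-25.5,-24,0,0],[1,-25.5,-24,0,0]]}}

```text
clock: 1.95
tcp_pos: [0.3787, 0.0795, 0.2316]
tool_rot: [0.0, 0.222, 0.975, 0.0]
force: [0.5, 0.1, -0.5]
width: 0.0855
gripper_force: 0.0
```

{"fn": "send_rows", "kwargs": {"deltas": [[1,-25.5,-24,0,0],[1,-25.5,-24,0,0],[1,-25.5,-24,0,0],[1,-25.5,-24,0,0],[1,-25.5,-24,0,0],[1,-25.5,-24,0,0],[1,-25.5,-24,0,0],[1,-25.5,-24,0,0],[1,-25.5,-24,0,0],[1,-25.5,-24,0,0],[1,-25.5,-24,0,0],[1,-25.5,-24,0,0]]}}

```text
clock: 2.95
tcp_pos: [0.5299, -0.3127, 0.2312]
tool_rot: [0.0, 0.222, 0.975, 0.0]
force: [0.3, 0.6, 0.3]
width: 0.0851
gripper_force: 0.0
```

{"fn": "send_rows", "kwargs": {"deltas": [[0.5,0,0,0,6.6],[0.5,0,0,0,6.6],[0.5,0,0,0,6.6],[0.5,0,0,0,6.6],[0.5,0,0,0,6.6],[0.5,0,0,0,6.6],[0.5,0,0,0,6.6],[0.5,0,0,0,0],[0.5,0,0,0,0]]}}

```text
clock: 3.7
tcp_pos: [0.5296, -0.3109, 0.2312]
tool_rot: [-0.0, 0.585, 0.811, 0.0]
force: [0.2, -0.3, -0.1]
width: 0.043
gripper_force: 0.0
```

```bash
cat > look.py <<'E'
from h import *
import sys
s=robot.state();print(s["clock"],np.round(s["tcp_pos"]*1000,1),round(head(s)[1],1),s["width"])
p=robot.get_image("wrist");save(p,sys.argv[1])
print(np.round(p["T"],3).tolist(),p["mtx"].tolist())
for q,z in(("tray",.018),("spreader",.005),("teaspoon",.005)): print(q,shape(p,q,z))
E
python3 look.py w1.png
```

```text
3.7 [ 529.6 -310.9  231.2] 108.3 0.04304193899130166
[[0.949, -0.301, -0.093, 0.506], [0.315, 0.906, 0.283, -0.238], [-0.001, -0.297, 0.955, 0.374], [0.0, 0.0, 0.0, 1.0]] [[281.29171183851804, 0.0, 315.43246008123674], [0.0, 281.29171183851804, 203.4047787899056], [0.0, 0.0, 1.0]]
tray {'p': 0.87, 'ext': array([373.,  61., 186., 121.]), 'mean': array([ 544.6, -152.2]), 'rect': array([ 538.5, -145. ,  178.1,  133. ,    3.4])}
spreader {'p': 0.86, 'ext': array([328., 193.,  20., 105.]), 'mean': array([ 549.4, -322.2]), 'rect': array([ 553.7, -332.9,  145.6,   26.8,  108.4])}
teaspoon {'p': 0.8, 'ext': array([240., 178.,  48.,  90.]), 'mean': array([ 433.9, -335.7]), 'rect': array([ 431.6, -348.2,  135.1,   29.3,   79.1])}
```

View pics/w1.png

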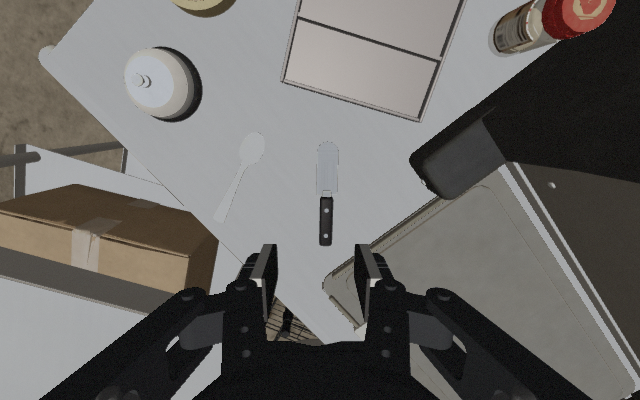

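Run:
```python
from h import *
plan([558,-351,60],108.3)
```

```text
clock 3.9 tcp [ 529.6 -310.9  231.2] h 108.3 | shift [-47.   14.4 171.2] rows>= 4.3 yaw -0.0 w 42.5
```

{"fn": "send_rows", "kwargs": {"deltas": [[0.5,-8,2.4,28.5,0],[0.5,-8,2.4,28.5,0],[0.5,-8,2.4,28.5,0],[0.5,-8,2.4,28.5,0],[0.5,-8,2.4,28.5,0],[0.5,-7,2.4,28.7,0],[0.5,0,0,0,0],[0.5,0,0,0,0]]}}

```text
clock: 4.57
tcp_pos: [0.5571, -0.3506, 0.0585]
tool_rot: [-0.002, 0.587, 0.81, 0.0]
force: [-0.9, -0.3, -0.0]
width: 0.0426
gripper_force: 0.0
```

```bash
python3 look.py w2.png; python3 -c "
from h import *
plan([558,-351,5],108.3)"
```

```text
4.5667 [ 557.1 -350.6   58.5] 108.2 0.04258289175382153
[[0.95, -0.299, -0.089, 0.534], [0.312, 0.908, 0.281, -0.278], [-0.003, -0.294, 0.956, 0.202], [0.0, 0.0, 0.0, 1.0]] [[281.29171183851804, 0.0, 315.43246008123674], [0.0, 281.29171183851804, 203.4047787899056], [0.0, 0.0, 1.0]]
tray {'p': 0.87, 'ext': array([432.,  26., 200.,  53.]), 'mean': array([ 592.6, -202.6]), 'rect': array([ 579.8, -211.2,  111.7,   26.1,   18.1])}
spreader {'p': 0.76, 'ext': array([317., 189.,  45., 202.]), 'mean': array([ 549.1, -320.5]), 'rect': array([ 553.4, -333.6,  148.4,   27.9,  107.9])}
teaspoon {'p': 0.86, 'ext': array([150., 159.,  84., 173.]), 'mean': array([ 433.9, -333.3]), 'rect': array([ 429.3, -347.1,  136.1,   30.1,   77.1])}
clock 4.77 tcp [ 558.8 -351.6   62.6] h 108.2 | shift [ 1.  -0.8 57.6] rows>= 1.4 yaw -0.1 w 42.9
```

View pics/w2.png

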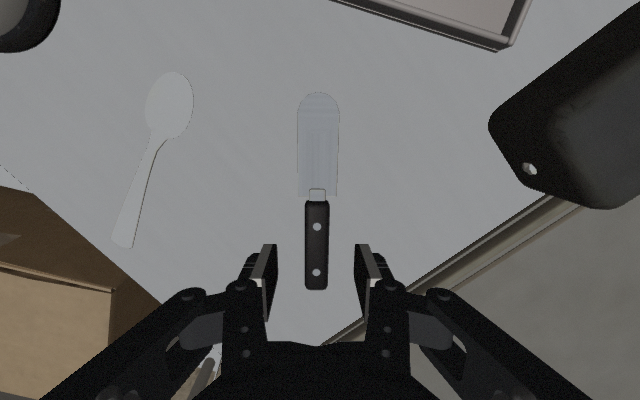

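The wrist view shows the spreader centred between the fingers (u≈317), handle at rows 200–290. Aligned, so I'll descend and grip.

{"fn": "send_rows", "kwargs": {"deltas": [[0.5,0,0,20,0],[0.5,0,0,20,0],[0.5,0,0,12,0],[0.5,0,0,5,0],[0.5,0,0,0,0],[0,0,0,0,0],[0,0,0,0,0],[0,0,0,0,0],[0,0,0,0,0],[0,0,0,0,0],[0,0,0,0,0]], "force": 40}}

```text
clock: 5.68
tcp_pos: [0.5588, -0.3517, 0.0047]
tool_rot: [0.001, 0.587, 0.81, 0.0]
force: [-0.1, -0.0, 6.2]
width: 0.0167
gripper_force: 41.5
```

Run:
```python
from h import *
plan([558,-351,5],108.3)
```

```text
clock 5.68 tcp [ 558.8 -351.7    4.7] h 108.1 | shift [ 0.9 -0.5 -0.3] rows>= 1 yaw -0.2 w 16.7
```

{"fn": "send_rows", "kwargs": {"deltas": [[0,0,0,-15,0],[0,0,0,-25,0],[0,0,0,-30,0],[0,0,0,-30,0],[0,0,0,0,0]]}}

```text
clock: 6.1
tcp_pos: [0.5606, -0.3532, 0.1101]
tool_rot: [0.006, 0.587, 0.81, -0.0]
force: [2.0, -0.4, -0.7]
width: 0.0166
gripper_force: 40.8
```

Run:
```python
from h import *
plan([512.3,-105.6,100],3.1)
```

```text
clock 6.1 tcp [ 560.6 -353.2  110.1] h 108.1 | shift [250.4  31.2   8. ] rows>= 6.2 yaw 105.0 w 16.6
```

{"fn": "send_rows", "kwargs": {"deltas": [[0,25,3,0,0],[0,25,3,0,0],[0,25,3,0,0],[0,25,3,0,0],[0,25,3,0,0],[0,25,3,0,0],[0,25,3,0,0],[0,25,3,0,0],[0,25,3,0,0],[0,25,3,0,0]]}}

```text
clock: 6.93
tcp_pos: [0.508, -0.103, 0.103]
tool_rot: [-0.0, 0.587, 0.81, 0.0]
force: [0.5, 0.5, -0.1]
width: 0.0168
gripper_force: 40.7
```

{"fn": "send_rows", "kwargs": {"deltas": [[0,0,0,0,5],[0,0,0,0,5],[0,0,0,0,5],[0,0,0,0,5],[0,0,0,0,5],[0,0,0,0,5],[0,0,0,0,5],[0,0,0,0,5],[0,0,0,0,5],[0,0,0,0,5],[0,0,0,0,5]]}}

```text
clock: 7.85
tcp_pos: [0.5084, -0.1041, 0.1029]
tool_rot: [-0.0, 0.895, 0.445, -0.0]
force: [-0.4, -0.7, -0.8]
width: 0.0166
gripper_force: 40.7
```

{"fn": "send_rows", "kwargs": {"deltas": [[0,0,0,0,5],[0,0,0,0,5],[0,0,0,0,5],[0,0,0,0,5],[0,0,0,0,5],[0,0,0,0,5],[0,0,0,0,5],[0,0,0,0,5],[0,0,0,0,5],[0,0,0,0,5],[0,0,0,0,0],[0,0,0,0,0]]}}

```text
clock: 8.85
tcp_pos: [0.5084, -0.1042, 0.103]
tool_rot: [-0.0, 1.0, 0.029, -0.0]
force: [-0.9, -0.7, 0.3]
width: 0.0166
gripper_force: 40.7
```

```bash
python3 look.py w3.png; python3 -c "
from h import *
plan([512.3,-105.6,9.5],3.1)"
```

```text
8.85 [ 508.4 -104.2  103. ] 3.3 0.01658980224630766
[[0.057, 0.953, 0.298, 0.585], [-0.998, 0.055, 0.017, -0.099], [0.0, -0.298, 0.954, 0.246], [0.0, 0.0, 0.0, 1.0]] [[281.29171183851804, 0.0, 315.43246008123674], [0.0, 281.29171183851804, 203.4047787899056], [0.0, 0.0, 1.0]]
tray {'p': 0.79, 'ext': array([366., 165., 198., 221.]), 'mean': array([ 554.9, -149.7]), 'rect': array([ 538.3, -137.6,  178.8,  145.3,    3. ])}
spreader {'p': 0.57, 'ext': array([316., 208.,  61., 265.]), 'mean': array([ 513.5, -103.4]), 'rect': array([ 485.7, -104.5,  255. ,   48.2,    2.9])}
teaspoon {'p': 0.59, 'ext': array([556., 289., 125.,  41.]), 'mean': array([ 432.6, -338.8]), 'rect': array([ 433.5, -348.2,  132.5,   30.3,   83. ])}
clock 9.05 tcp [ 508.5 -104.2  103.1] h 3.2 | shift [ 3.7  1.6 93.6] rows>= 2.3 yaw 0.1 w 16.7
```

View pics/w3.png

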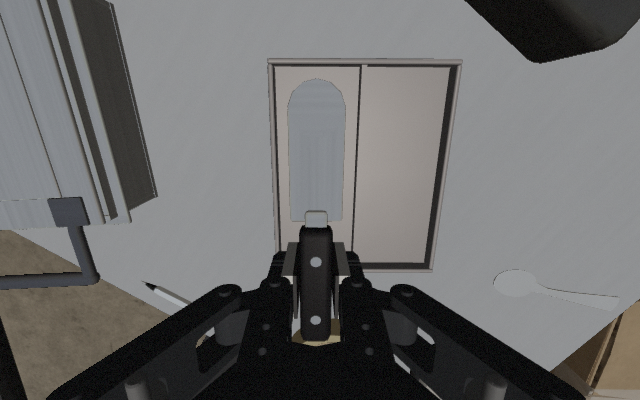

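The spreader is over the left compartment (u≈316, between wall 275 and divider 357), handle near side. Lowering it now.

{"fn": "send_rows", "kwargs": {"deltas": [[0,6,0.5,25,0],[0,0,0,25,0],[0,0,0,20,0],[0,0,0,13,0],[0,0,0,7,0],[0,0,0,3,0],[0,0,0,0,0],[0,0,0,0,0]]}}

```text
clock: 9.72
tcp_pos: [0.5151, -0.1046, 0.0108]
tool_rot: [0.0, 1.0, 0.028, 0.001]
force: [0.1, 0.0, 0.2]
width: 0.0168
gripper_force: 40.7
```

{"fn": "send_rows", "kwargs": {"deltas": [[0.35,0,0,0,0],[0.35,0,0,0,0],[0.35,0,0,0,0],[0.35,0,0,0,0],[0.35,0,0,-10,0],[0.35,0,0,-20,0],[0.35,0,0,-30,0],[0.35,0,0,-35,0],[0.5,0,0,0,0],[0.5,0,0,0,0]]}}

```text
clock: 10.55
tcp_pos: [0.516, -0.1048, 0.1079]
tool_rot: [0.001, 1.0, 0.027, 0.003]
force: [-0.2, 0.2, -0.0]
width: 0.0426
gripper_force: 0.0
```

```bash
python3 look.py w4.png; python3 -c "
from h import *
p=robot.get_image('top')
print(shape(p,'teaspoon',.005));print(shape(p,'spreader',.01))
plan([432,-349,100],82)"
```

```text
10.55 [ 516.  -104.8  107.9] 3.1 0.0426076512555691
[[0.055, 0.955, 0.293, 0.592], [-0.998, 0.052, 0.018, -0.1], [0.002, -0.293, 0.956, 0.251], [0.0, 0.0, 0.0, 1.0]] [[281.29171183851804, 0.0, 315.43246008123674], [0.0, 281.29171183851804, 203.4047787899056], [0.0, 0.0, 1.0]]
tray {'p': 0.77, 'ext': array([361., 173., 189., 209.]), 'mean': array([ 551. , -141.4]), 'rect': array([ 538.8, -137.5,  176.6,  143.5,    3.1])}
spreader {'p': 0.93, 'ext': array([318., 177.,  39., 166.]), 'mean': array([ 545.9, -102.5]), 'rect': array([ 533.3, -102.4,  150. ,   29.6,    1.7])}
teaspoon {'p': 0.89, 'ext': array([548., 293., 120.,  40.]), 'mean': array([ 432.6, -339.4]), 'rect': array([ 433.7, -348.8,  131.7,   28.7,   83.7])}
{'p': 0.95, 'ext': array([416., 237.,  57.,  15.]), 'mean': array([ 431.3, -339.3]), 'rect': array([ 426.5, -347.8,  133.4,   27.8,   75.6])}
{'p': 0.53, 'ext': array([310., 218.,   8.,   9.]), 'mean': array([ 486.1, -103.9]), 'rect': array([ 484.2, -104.8,   23.9,    9.5,  178.4])}
clock 10.9 tcp [ 514.  -104.2  104.2] h 3.1 | shift [-95.3 240.    4.1] rows>= 6.3 yaw -78.9 w 42.3
```

View pics/w4.png

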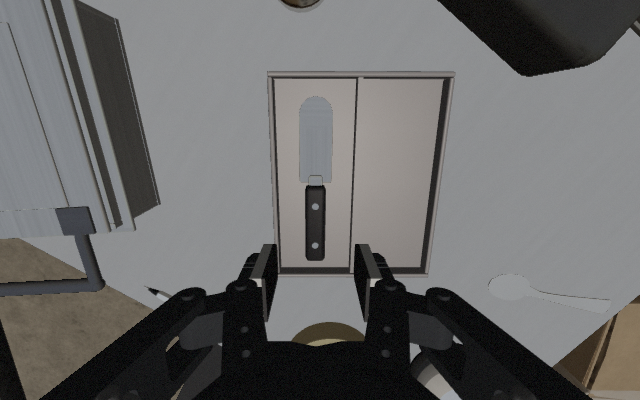

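The spreader lies flat in the left compartment (u 300–332, rows 95–260), handle near. Now the teaspoon.

{"fn": "send_rows", "kwargs": {"deltas": [[0.5,-9.5,24,0,0],[0.5,-9.5,24,0,0],[0.5,-9.5,24,0,0],[0.5,-9.5,24,0,0],[0.5,-9.5,24,0,0],[0.5,-9.5,24,0,0],[0.5,-9.5,24,0,0],[0.5,-9.5,24,0,0],[0.5,-9.5,24,0,0],[0.5,-9.5,24,0,0]]}}

```text
clock: 11.73
tcp_pos: [0.4321, -0.3502, 0.1044]
tool_rot: [-0.001, 1.0, 0.027, -0.0]
force: [0.8, 1.0, -0.8]
width: 0.0423
gripper_force: 0.0
```

{"fn": "send_rows", "kwargs": {"deltas": [[0.5,0,0,0,-7],[0.5,0,0,0,-7],[0.5,0,0,0,-7],[0.5,0,0,0,-7],[0.5,0,0,0,-7],[0.5,0,0,0,-7],[0.5,0,0,0,-7],[0.5,0,0,0,-7],[0.5,0,0,0,-7],[0.5,0,0,0,-7],[0.5,0,0,0,-7],[0.5,0,0,0,0]]}}

```text
clock: 12.73
tcp_pos: [0.4327, -0.349, 0.1044]
tool_rot: [-0.001, 0.764, 0.645, 0.0]
force: [-0.1, 0.3, 0.2]
width: 0.0428
gripper_force: 0.0
```

```bash
cat > tips.py <<'E'
from h import *
import sys
s=robot.state();p=robot.get_image("wrist");save(p,sys.argv[1])
r=robot.outline_of("teaspoon",p)[0];v,u=np.nonzero(np.array(r["pixels"]))
P=np.array([1000*at(p,(a,b),.005)[:2] for a,b in zip(u,v)])
c=P.mean(0);d=np.linalg.svd(P-c,full_matrices=False)[2][0]; d*=np.sign(d[1])
t=(P-c)@d;n=(P-c)@np.array([-d[1],d[0]])
e=lambda lo,hi:P[(t>=lo)&(t<=hi)].mean(0)
a,b=e(t.min(),t.min()+4),e(t.max()-4,t.max())
print("p",r["p"],"ends",a,b,"mid",(a+b)/2,"len",t.max()-t.min(),"heading",np.degrees(np.arctan2(*(b-a)[::-1])),np.degrees(np.arctan2(d[1],d[0])))
for k in range(int(t.min()),int(t.max()),15):
    m=(t>=k)&(t<k+5);print(k,np.round(P[m].mean(0),1),round(np.ptp(n[m]),1))
E
python3 tips.py w5.png; python3 -c "
from h import *
plan([430,-348.5,60],81)"
```

```text
p 0.88 ends [ 419.71791164 -413.44271591] [ 444.32833682 -282.62943872] mid [ 432.02312423 -348.03607732] len 137.3551400682143 heading 79.34525689142374 79.41352118929919
-83 [ 419.7 -412.6] 15.6
-68 [ 422.6 -398. ] 15.4
-53 [ 425.3 -383. ] 14.1
-38 [ 428.2 -368.2] 11.2
-23 [ 430.9 -353.9] 9.1
-8 [ 433.7 -339. ] 8.1
7 [ 436.2 -324. ] 13.1
22 [ 438.9 -309.5] 29.3
37 [ 441.9 -294.6] 28.9
52 [ 444.2 -281.5] 12.5
clock 12.83 tcp [ 432.7 -349.   104.6] h 79.9 | shift [ 0.  -2.7 44.6] rows>= 1.1 yaw -1.1 w 43.0
```

View pics/w5.png

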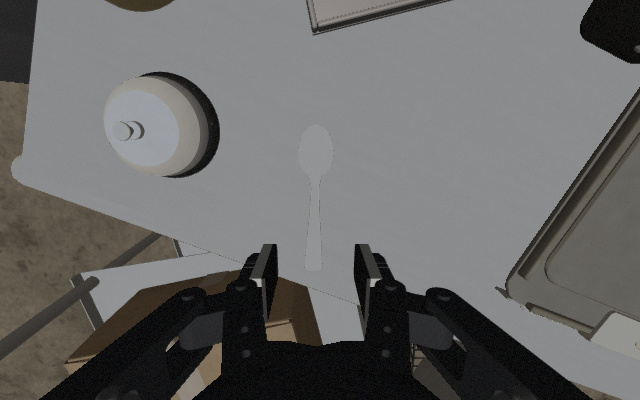

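The spoon is centred under the gripper (u≈316, rows 125–270) and aligned with it. Descending.

{"fn": "send_rows", "kwargs": {"deltas": [[0.5,0,0.5,25,0.5],[0.5,0,0,25,0],[0.5,0,0,25,0],[0.5,0,0,17,0],[0.5,0,0,8,0],[0.5,0,0,0,0],[0,0,0,0,0],[0,0,0,0,0],[0,0,0,0,0],[0,0,0,0,0],[0,0,0,0,0]]}}

```text
clock: 13.75
tcp_pos: [0.4356, -0.3515, 0.0095]
tool_rot: [0.004, 0.768, 0.64, 0.0]
force: [-1.7, 1.5, 18.9]
width: -0.0
gripper_force: 9.6
```

{"fn": "send_rows", "kwargs": {"deltas": [[0,0,0,-15,0],[0,0,0,-25,0],[0,0,0,-30,0],[0,0,0,-30,0],[0,0,0,0,0]]}}

```text
clock: 14.17
tcp_pos: [0.4362, -0.3521, 0.1125]
tool_rot: [0.007, 0.768, 0.64, 0.0]
force: [-0.1, -1.2, -0.3]
width: 0.0
gripper_force: 0.0
```

Run:
```python
from h import *
# tray centre 537,-138.5 h 3.1, right compartment
t=np.radians(3.1);x=537+35*np.sin(t);y=-138.5-35*np.cos(t);print(x,y)
plan([x,y,100],3.6)
```

```text
538.8927584544672 -173.4487834614174
clock 14.17 tcp [ 436.2 -352.1  112.5] h 79.6 | shift [194.3  68.7  11.7] rows>= 5.0 yaw 76.0 w 0.0
```

The fingers shut to 0 mm and rode up over the spoon, so the tips were too high. I'll measure again and grip lower.

```bash
python3 tips.py w6.png; python3 -c "
from h import *
plan([432,-348,1],79.4)"
```

```text
p 0.85 ends [ 425.24728786 -390.78159765] [ 448.37063898 -282.92556274] mid [ 436.80896342 -336.85358019] len 114.32188511631435 heading 77.89948158681568 78.29232597719022
-70 [ 425.5 -389.4] 14.6
-55 [ 428.6 -375. ] 10.6
-40 [ 431.4 -360. ] 8.5
-25 [ 434.2 -345.7] 8.4
-10 [ 437.7 -330.9] 7.3
5 [ 441.2 -316.2] 26.7
20 [ 444.  -301.6] 28.9
35 [ 446.8 -286.8] 21.5
clock 14.27 tcp [ 434.2 -350.2  107.6] h 79.6 | shift [  2.   -3.1 106.6] rows>= 2.6 yaw 0.2 w -0.0
```

View pics/w6.png

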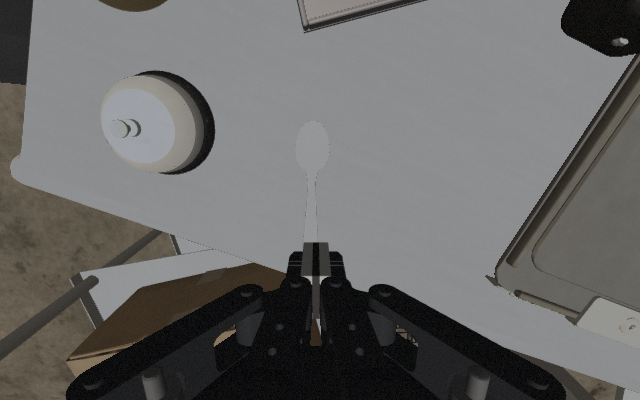

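The spoon has stayed put (bowl at (313,147)). Reopening and going down to about 1 mm.

{"fn": "send_rows", "kwargs": {"deltas": [[0.5,2,-2,0,0],[0.5,0,0,20,0],[0.5,0,0,25,0],[0.5,0,0,25,0],[0.5,0,0,20,0],[0.5,0,0,10,0],[0.5,0,0,4,0],[0.5,0,0,0,0],[0.5,0,0,0,0],[0.5,0,0,0,0]]}}

```text
clock: 15.1
tcp_pos: [0.4323, -0.3475, 0.0022]
tool_rot: [0.001, 0.768, 0.64, 0.0]
force: [-0.1, -0.5, -0.7]
width: 0.0426
gripper_force: 0.0
```

```bash
python3 tips.py w7.png; python3 -c "
from h import *
plan([432,-348,0],79.4);print(robot.state()['force'])"
```

```text
p 0.71 ends [ 422.1341458  -403.32293586] [ 447.69366353 -283.60773333] mid [ 434.91390467 -343.4653346 ] len 126.84349639624895 heading 77.94814416577809 78.22602876569309
-80 [ 422.9 -402.3] 15.5
-65 [ 426.  -387.7] 13.9
-50 [ 429.4 -373. ] 12.4
-35 [ 432.  -358.1] 9.7
-20 [ 435.2 -343.5] 7.3
-5 [ 438.2 -328.8] 9.1
10 [ 441.2 -314.1] 28.0
25 [ 444.3 -299.5] 29.4
40 [ 447.1 -285. ] 20.2
clock 15.2 tcp [ 432.3 -347.5    2.2] h 79.6 | shift [-0.6 -0.2  2.2] rows>= 1 yaw 0.2 w 42.7
[ 0.82032185 -0.17806316 -1.17108397]
```

{"fn": "send_rows", "kwargs": {"deltas": [[0.5,0,1.5,2,1],[0.5,0,0,0,0],[0.4,0,0,0,0],[0.3,0,0,0,0],[0.25,0,0,0,0],[0.2,0,0,0,0],[0.2,0,0,0,0],[0.2,0,0,0,0],[0.2,0,0,0,0]], "force": 30}}

```text
clock: 15.95
tcp_pos: [0.4335, -0.3476, 0.0001]
tool_rot: [0.001, 0.774, 0.634, 0.0]
force: [-1.7, 1.1, 6.3]
width: 0.0227
gripper_force: 30.0
```

{"fn": "send_rows", "kwargs": {"deltas": [[0.15,0,0,-10,0],[0.15,0,0,-15,0],[0.15,0,0,-25,0],[0.15,0,0,-25,0],[0.15,0,0,-25,0],[0.15,0,0,0,0],[0.15,0,0,0,0]]}}

```text
clock: 16.53
tcp_pos: [0.4339, -0.3479, 0.1009]
tool_rot: [0.002, 0.774, 0.634, 0.0]
force: [-0.8, 0.3, -0.5]
width: 0.0227
gripper_force: 29.4
```

```bash
python3 tips.py w8.png
python3 - <<'E'
from h import *
plan([538.9,-173.4,100],3.6)
E
```

```text
p 0.76 ends [ 404.31750431 -497.34820296] [ 446.50326049 -290.53458768] mid [ 425.4103824  -393.94139532] len 215.3468490122038 heading 78.47099237263176 78.45488148793322
-138 [ 404.5 -496.4] 26.4
-123 [ 406.9 -482.5] 25.0
-108 [ 409.9 -467.8] 22.5
-93 [ 413.1 -452.4] 20.1
-78 [ 416. -438.] 17.9
-63 [ 418.9 -423. ] 15.6
-48 [ 422.1 -408.5] 14.4
-33 [ 425.2 -393.9] 12.3
-18 [ 428.3 -378.7] 12.0
-3 [ 431.5 -364.2] 18.2
12 [ 434.2 -349.7] 43.7
27 [ 437.2 -335.2] 51.0
42 [ 440.6 -320.4] 51.0
57 [ 443.4 -306.1] 43.3
72 [ 446.7 -291.4] 25.8
clock 16.63 tcp [ 432.8 -346.8   98.6] h 78.6 | shift [190.9  69.8  -1.3] rows>= 5.0 yaw 75.0 w 22.8
```

The spoon is held and aligned with the tool. Carrying it over the right compartment.

{"fn": "send_rows", "kwargs": {"deltas": [[0.15,19,7,0,0],[0.15,19,7,0,0],[0.15,19,7,0,0],[0.15,19,7,0,0],[0.15,19,7,0,0],[0.15,19,7,0,0],[0.15,19,7,0,0],[0.15,19,7,0,0],[0.15,19,7,0,0],[0.15,19,7,0,0]]}}

```text
clock: 17.47
tcp_pos: [0.5389, -0.1734, 0.0975]
tool_rot: [-0.001, 0.774, 0.634, -0.001]
force: [0.9, -0.5, -1.0]
width: 0.023
gripper_force: 29.4
```

{"fn": "send_rows", "kwargs": {"deltas": [[0.15,0,0,0,7],[0.15,0,0,0,7],[0.15,0,0,0,7],[0.15,0,0,0,7],[0.15,0,0,0,7],[0.15,0,0,0,7],[0.15,0,0,0,7],[0.15,0,0,0,7],[0.15,0,0,0,7],[0.15,0,0,0,7],[0.15,0,0,0,5.5],[0.15,0,0,0,0]]}}

```text
clock: 18.47
tcp_pos: [0.5385, -0.1744, 0.0976]
tool_rot: [-0.001, 1.0, 0.026, -0.001]
force: [0.6, 0.3, 0.1]
width: 0.023
gripper_force: 29.4
```

```bash
python3 look.py w9.png; python3 -c "
from h import *
plan([538.9,-173.4,5],3.1)"
```

```text
18.4667 [ 538.5 -174.4   97.6] 2.9 0.022951738263178704
[[0.051, 0.952, 0.3, 0.615], [-0.999, 0.049, 0.014, -0.17], [-0.001, -0.301, 0.954, 0.24], [0.0, 0.0, 0.0, 1.0]] [[281.29171183851804, 0.0, 315.43246008123674], [0.0, 281.29171183851804, 203.4047787899056], [0.0, 0.0, 1.0]]
tray {'p': 0.95, 'ext': array([269., 197., 190., 208.]), 'mean': array([ 560.9, -132.4]), 'rect': array([ 538.8, -137.6,  177.1,  143.7,    3.1])}
spreader {'p': 0.86, 'ext': array([231., 200.,  39., 166.]), 'mean': array([ 543.9, -101.1]), 'rect': array([ 532.3, -101.9,  150.7,   28.6,    2.7])}
teaspoon {'p': 0.73, 'ext': array([313., 240.,  58., 210.]), 'mean': array([ 522.2, -174.6]), 'rect': array([ 493.1, -178. ,  213.5,   50.7,    4.8])}
clock 18.67 tcp [ 539.  -174.6   98.5] h 3.3 | shift [ 0.1 -1.1 93.5] rows>= 2.3 yaw 0.2 w 22.9
```

View pics/w9.png

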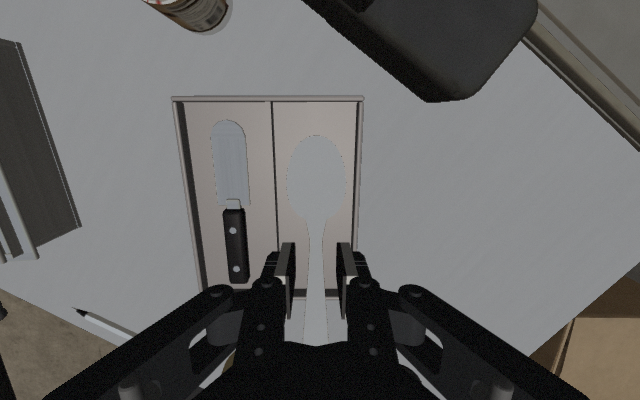

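The spoon is over the right compartment (u≈315, divider 272, wall 358), bowl far, handle near. Lowering and opening only slightly.

{"fn": "send_rows", "kwargs": {"deltas": [[0.15,0,-1,25,0],[0.15,0,0,25,0],[0.15,0,0,20,0],[0.15,0,0,13,0],[0.15,0,0,7,0],[0.15,0,0,3,0],[0.15,0,0,0,0],[0.15,0,0,0,0]]}}

```text
clock: 19.33
tcp_pos: [0.5397, -0.174, 0.0068]
tool_rot: [0.0, 1.0, 0.028, 0.001]
force: [0.1, 1.4, 1.0]
width: 0.0232
gripper_force: 29.4
```

{"fn": "send_rows", "kwargs": {"deltas": [[0.34,0,0,0,0],[0.34,0,0,0,0],[0.34,0,0,0,0],[0.34,0,0,0,0],[0.34,0,0,-5,0],[0.34,0,0,-15,0],[0.34,0,0,-30,0],[0.34,0,0,-35,0],[0.34,0,0,-35,0],[0.34,0,0,0,0],[0.34,0,0,0,0]]}}

```text
clock: 20.25
tcp_pos: [0.5405, -0.1743, 0.1288]
tool_rot: [0.001, 1.0, 0.028, 0.002]
force: [0.1, -0.1, -0.3]
width: 0.0289
gripper_force: 0.0
```

```bash
python3 look.py w10.png; python3 tips.py w10b.png|head -1; python3 -c "
from h import *
plan([450,105,200],96.8)"
```

```text
20.25 [ 540.5 -174.3  128.8] 3.2 0.028856462692405084
[[0.055, 0.955, 0.293, 0.616], [-0.998, 0.052, 0.019, -0.169], [0.003, -0.294, 0.956, 0.272], [0.0, 0.0, 0.0, 1.0]] [[281.29171183851804, 0.0, 315.43246008123674], [0.0, 281.29171183851804, 203.4047787899056], [0.0, 0.0, 1.0]]
tray {'p': 0.59, 'ext': array([277., 192., 165., 186.]), 'mean': array([ 551.6, -137.9]), 'rect': array([ 537.6, -137.8,  179.5,  144.8,    3. ])}
spreader {'p': 0.71, 'ext': array([239., 195.,  35., 148.]), 'mean': array([ 543.6, -101.2]), 'rect': array([ 532.6, -102.8,  151. ,   29.9,    4.1])}
teaspoon {'p': 0.6, 'ext': array([314., 196.,  32., 137.]), 'mean': array([ 551.6, -173. ]), 'rect': array([ 537.9, -174.8,  139.7,   29.4,    4.1])}
p 0.56 ends [ 470.35167369 -177.23255973] [ 605.85445785 -170.15497652] mid [ 538.10306577 -173.69376813] len 140.03987988530469 heading 2.9899568355799806 2.975783898658534
clock 20.55 tcp [ 538.6 -173.5  124.8] h 3.1 | shift [ -73.4 -283.   -74.7] rows>= 7.4 yaw -93.7 w 29.3
```

View pics/w10.png

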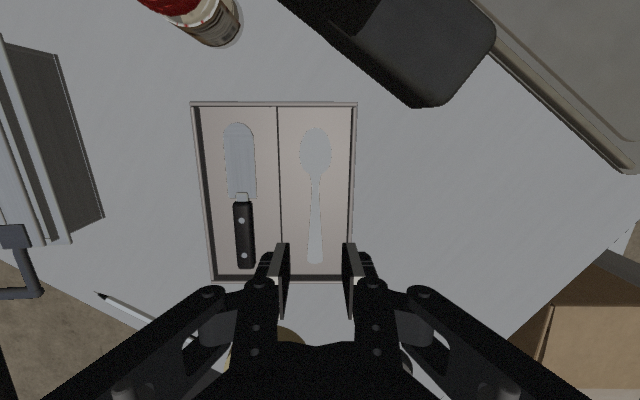

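Both utensils lie flat, one per compartment, spreader at u≈240 and spoon at u≈315, handles at the near (bottom) end. Next is the lid: moving above the bar.

{"fn": "send_rows", "kwargs": {"deltas": [[0.34,0,0,-25,0],[0.34,0,0,-25,0],[0.34,0,0,-25,0],[0.34,-9,-35,0,0],[0.34,-9,-35,0,0],[0.34,-9,-35,0,0],[0.34,-9,-35,0,0],[0.34,-9,-35,0,0],[0.34,-9,-35,0,0],[0.34,-9,-35,0,0],[0.34,-9,-35,0,0]]}}

```text
clock: 21.47
tcp_pos: [0.4509, 0.1033, 0.2005]
tool_rot: [-0.0, 1.0, 0.027, -0.001]
force: [0.6, 0.2, 0.5]
width: 0.0289
gripper_force: 0.0
```

{"fn": "send_rows", "kwargs": {"deltas": [[0.34,0,0,0,-7],[0.34,0,0,0,-7],[0.34,0,0,0,-7],[0.34,0,0,0,-7],[0.34,0,0,0,-7],[0.34,0,0,0,-7],[0.34,0,0,0,-7],[0.34,0,0,0,-7],[0.34,0,0,0,-7],[0.34,0,0,0,-7],[0.34,0,0,0,-7],[0.34,0,0,0,-7]]}}

```text
clock: 22.47
tcp_pos: [0.4517, 0.1019, 0.2004]
tool_rot: [-0.001, 0.722, 0.691, -0.001]
force: [0.5, 0.2, 0.3]
width: 0.0292
gripper_force: 0.0
```

{"fn": "send_rows", "kwargs": {"deltas": [[0.34,0,0,0,-7],[0.34,0,0,0,-2.5],[0.34,0,0,0,0],[0.34,0,0,0,0]]}}

```text
clock: 22.8
tcp_pos: [0.4518, 0.1019, 0.2006]
tool_rot: [-0.0, 0.666, 0.746, -0.0]
force: [0.1, 0.2, -0.2]
width: 0.0288
gripper_force: 0.0
```

```bash
cat > bar.py <<'E'
from h import *
import sys
plan([456.5,108,60],96.8)
for n in("top","wrist"):
    p=robot.get_image(n);save(p,sys.argv[1]+n+".png")
    for q,z in(("lid_bar",.069),("pan",.062)):
        for r in robot.outline_of(q,p)[:1]:
            m=np.array(r["pixels"])
            v,u=np.nonzero(m);P=np.array([1000*at(p,(a,b),z)[:2] for a,b in zip(u,v)])
            (c,wh,a)=cv2.minAreaRect(P.astype(np.float32));print(n,q,r["p"],np.round(r["extent"]),np.round(c,1),np.round(wh,1),round(a,1))
            g=p["color"].max(2)
            for th in(60,75):
                d=m&(g<th);v,u=np.nonzero(d)
                if len(u)<20: continue
                P=np.array([1000*at(p,(a,b),.069)[:2] for a,b in zip(u,v)])
                # pan-frame coords, heading 6.8
                t=np.radians(6.8);X=P@[np.cos(t),np.sin(t)];Y=P@[-np.sin(t),np.cos(t)]
                k=X<X.min()+8
                c=P[k].mean(0);D=np.linalg.svd(P[k]-c,full_matrices=False)[2][0]
                print("  dark",th,len(u),"bar mean",np.round(c,1),"X",round(X.min(),1),"Y",round(Y[k].min(),1),round(Y[k].max(),1),"hd",round(np.degrees(np.arctan2(D[1],D[0]))%180,1))
E
python3 bar.py b1
```

```text
clock 22.8 tcp [451.8 101.9 200.6] h 96.5 | shift [  5.5   5.5 140.6] rows>= 3.4 yaw -0.3 w 28.8
top lid_bar 0.59 [207. 192.  64.  88.] [547.8 118.5] [196.6 149.3] 6.4
top pan 0.64 [215. 189.  76.  93.] [555.3 115.5] [206.1 166.6] 7.1
wrist lid_bar 0.66 [422. 182. 209. 143.] [550.1 121. ] [195.6 146. ] 6.6
  dark 75 58 bar mean [453.1 120.8] X 463.7 Y 1.2 114.1 hd 96.2
wrist pan 0.72 [426. 180. 217. 153.] [557.1 122.8] [210.3 160.5] 7.1
  dark 75 80 bar mean [454.4 105.5] X 463.7 Y 1.2 109.6 hd 96.7
```

{"fn": "send_rows", "kwargs": {"deltas": [[0.34,7.5,6,30,0],[0.34,0,0,30,0],[0.34,0,0,20,0],[0.34,0,0,20,0],[0.34,0,0,0,0],[0.34,0,0,0,0]]}}

```text
clock: 23.6
tcp_pos: [0.4567, 0.11, 0.1008]
tool_rot: [-0.001, 0.665, 0.747, -0.001]
force: [-0.3, 0.2, -0.4]
width: 0.0292
gripper_force: 0.0
```

```bash
python3 bar.py b2
```

```text
clock 23.6 tcp [456.7 110.  100.8] h 96.6 | shift [-2.  -0.3 40.8] rows>= 1 yaw -0.2 w 29.2
top lid_bar 0.93 [208. 192.  73.  85.] [548.7 118.8] [194.2 147.3] 6.6
top pan 0.56 [212. 188.  76.  93.] [555.1 117. ] [206.2 163.6] 6.7
wrist lid_bar 0.76 [469. 222. 317. 201.] [550.1 121.9] [194.5 146.3] 6.2
  dark 60 52 bar mean [469.5  71.9] X 470.2 Y 2.2 113.9 hd 99.1
  dark 75 260 bar mean [453.2 126.9] X 463.6 Y 4.9 113.9 hd 95.0
wrist pan 0.86 [474. 216. 332. 216.] [558.3 122.7] [212.2 160.5] 6.5
  dark 60 120 bar mean [464.9  91.8] X 467.1 Y 2.3 113.9 hd 99.0
  dark 75 419 bar mean [453.3 125.3] X 463.6 Y 4.9 113.9 hd 95.2
```

{"fn": "send_rows", "kwargs": {"deltas": [[0.34,0,1,20,0],[0.34,0,0,15,0],[0.34,0,0,9,0],[0.34,0,0,4,0],[0.34,0,0,0,0],[0.34,0,0,0,0]]}}

```text
clock: 24.4
tcp_pos: [0.4584, 0.1102, 0.0535]
tool_rot: [0.0, 0.665, 0.747, 0.0]
force: [0.0, 0.0, 1.0]
width: 0.0287
gripper_force: 0.0
```

{"fn": "send_rows", "kwargs": {"deltas": [[0,0,0,0,0],[0,0,0,0,0],[0,0,0,0,0],[0,0,0,0,0],[0,0,0,0,0]], "force": 60}}

```text
clock: 24.82
tcp_pos: [0.4582, 0.1102, 0.0539]
tool_rot: [0.0, 0.665, 0.747, 0.0]
force: [-2.0, -0.9, 6.3]
width: 0.0079
gripper_force: 58.6
```

```bash
python3 -c "
import numpy as np
f=np.radians(1.755+2.5*np.arange(25));x=-196*np.cos(f);z=196*np.sin(f)
print(np.round(np.c_[np.diff(x),-np.diff(z)],1).tolist())"
```

```text
[[0.4, -8.5], [0.8, -8.5], [1.2, -8.5], [1.6, -8.4], [1.9, -8.3], [2.3, -8.2], [2.6, -8.1], [3.0, -8.0], [3.3, -7.9], [3.7, -7.7], [4.0, -7.6], [4.3, -7.4], [4.7, -7.2], [5.0, -7.0], [5.3, -6.7], [5.6, -6.5], [5.8, -6.3], [6.1, -6.0], [6.4, -5.7], [6.6, -5.4], [6.8, -5.1], [7.0, -4.8], [7.3, -4.5], [7.4, -4.2]]
```

{"fn": "send_rows", "kwargs": {"deltas": [[0,0,0.4,-8.5,0],[0,0,0.8,-8.5,0],[0,0,1.2,-8.5,0],[0,0,1.6,-8.4,0],[0,0,1.9,-8.3,0],[0,0,2.3,-8.2,0],[0,0,2.6,-8.1,0],[0,0,3,-8,0],[0,0,0,0,0]]}}

```text
clock: 25.57
tcp_pos: [0.4715, 0.1117, 0.1211]
tool_rot: [-0.0, 0.665, 0.747, -0.0]
force: [-6.0, -2.0, 1.1]
width: 0.0079
gripper_force: 58.5
```

Run:
```python
from h import *
s=robot.state();print(np.round(s["force"],1),s["width"],s["gripper_force"]);d=1000*s["tcp_pos"]-np.array([458.2,110.2,53.9]);print(d, "expect 13.8 along, 66.5 up")
```

```text
[-6.  -2.   1.1] 0.007857862327130307 58.50596845149994
[13.34600568  1.5323208  67.2168517 ] expect 13.8 along, 66.5 up
```

{"fn": "send_rows", "kwargs": {"deltas": [[0,0,3.3,-7.9,0],[0,0,3.7,-7.7,0],[0,0,4,-7.6,0],[0,0,4.3,-7.4,0],[0,0,4.7,-7.2,0],[0,0,5,-7,0],[0,0,5.3,-6.7,0],[0,0,5.6,-6.5,0],[0,0,0,0,0]]}}

```text
clock: 26.32
tcp_pos: [0.5062, 0.1158, 0.1799]
tool_rot: [-0.001, 0.665, 0.747, -0.001]
force: [-13.8, -3.4, 10.6]
width: 0.0078
gripper_force: 59.0
```

{"fn": "send_rows", "kwargs": {"deltas": [[0,0,5.8,-6.3,0],[0,0,6.1,-6,0],[0,0,6.4,-5.7,0],[0,0,6.6,-5.4,0],[0,0,6.8,-5.1,0],[0,0,7,-4.8,0],[0,0,7.3,-4.5,0],[0,0,7.4,-4.2,0],[0,0,0,0,0],[0,0,0,0,0],[0,0,0,0,0]]}}

```text
clock: 27.23
tcp_pos: [0.5602, 0.122, 0.2235]
tool_rot: [0.001, 0.665, 0.747, 0.001]
force: [-11.4, -2.6, 17.4]
width: 0.0074
gripper_force: 61.3
```

Run:
```python
from h import *
s=robot.state();print(np.round(s["force"],1),s["width"],s["gripper_force"]);d=1000*s["tcp_pos"]-np.array([458.2,110.2,53.9]);print(d, np.hypot(d[0],d[1]),"expect 103.1 along, 166.7 up")
for n in("top","side"):
    p=robot.get_image(n);save(p,n+"1.png")
    for q in("lid","lid_bar"):
        r=robot.outline_of(q,p);print(n,q,[(round(x["p"],2),np.round(x["extent"])) for x in r[:2]])
    if n=="top":
        for q in("teaspoon","spreader"):print(q,shape(p,q,.009))
    # expected lid outline extents for angles
    pc=np.array([457.5,110.3]);t=np.radians(6.7);ex=np.array([np.cos(t),np.sin(t)]);ey=np.array([-ex[1],ex[0]])
    h=pc+196*ex; T=np.linalg.inv(p["T"])
    for th in(55,60,65):
        a=np.radians(th);U=[]
        for l in(5,157):
            for y in(-74,74):
                xy=h-ex*(l*np.cos(a)-3*np.sin(a)) +ey*y; w=np.r_[xy,63+l*np.sin(a)+3*np.cos(a)]/1000
                c=T[:3,:3]@w+T[:3,3];U.append([p["mtx"][0][0]*c[0]/-c[2]+p["mtx"][0][2],p["mtx"][1][1]*-c[1]/-c[2]+p["mtx"][1][2]])
        U=np.array(U);print(th,np.round((U.min(0)+U.max(0))/2),np.round(np.ptp(U,axis=0)))
```

```text
[-11.4  -2.6  17.4] 0.007376281281524361 61.27601087093353
[102.02537772  11.8172929  169.60247179] 102.70747836039276 expect 103.1 along, 166.7 up
top lid [(0.62, array([207., 157.,  55.,  33.]))]
top lid_bar [(0.84, array([207., 160.,  57.,  28.]))]
teaspoon None
spreader {'p': 0.84, 'ext': array([308., 197.,  17.,  57.]), 'mean': array([ 538.7, -103.3]), 'rect': array([ 534. , -103.3,  143.5,   27.9,    2.7])}
55 [194. 161.] [83. 36.]
60 [193. 157.] [85. 30.]
65 [192. 154.] [86. 24.]
side lid [(0.56, array([347., 146.,  27.,  48.]))]
side lid_bar [(0.64, array([329., 225.,  73.,  28.])), (0.6, array([344., 143.,  26.,  51.]))]
55 [347. 151.] [34. 51.]
60 [349. 150.] [31. 53.]
65 [351. 149.] [27. 55.]
```

Run:
```python
from h import *
for i in range(2):
    p=robot.get_image("top");print(shape(p,"teaspoon",.009),shape(p,"spice_jar",0),shape(p,"service_bell",0))
s=robot.state();print(s["clock"],s["tcp_pos"],s["force"],s["gripper_force"],np.abs(s["dq"]).max())
```

```text
{'p': 0.67, 'ext': array([338., 198.,  14.,  57.]), 'mean': array([ 542.3, -173.4]), 'rect': array([ 5.355e+02, -1.715e+02,  1.361e+02,  2.700e+01,  2.000e-01])} {'p': 0.61, 'ext': array([298., 132.,  17.,  31.]), 'mean': array([706.5, -79.7]), 'rect': array([705.9, -79. ,  80.7,  50. ,   2.8])} {'p': 0.72, 'ext': array([380., 291.,  32.,  41.]), 'mean': array([ 320.5, -263.1]), 'rect': array([ 321.5, -263.9,   84.4,   80.1,   31.4])}
{'p': 0.76, 'ext': array([338., 197.,  16.,  58.]), 'mean': array([ 541.6, -173.5]), 'rect': array([ 5.355e+02, -1.716e+02,  1.407e+02,  2.740e+01,  3.000e-01])} {'p': 0.66, 'ext': array([298., 132.,  19.,  36.]), 'mean': array([706.8, -80.1]), 'rect': array([706.7, -80.5,  81.3,  48.7,  12.4])} {'p': 0.81, 'ext': array([380., 290.,  35.,  38.]), 'mean': array([ 320. , -262.8]), 'rect': array([ 320.5, -263. ,   83.1,   81.8,  177.5])}
28.0333 [0.56013745 0.12198048 0.22348467] [-11.45497741  -2.06491069  17.40875036] 61.251062750816345 0.0012978564718832905
```

Everything is in place and the arm is still. Handing in.

```bash
python3 -c "
from station import robot
print(robot.close_job())"
```

```text
the job is handed in; nothing more can be done
None
```

I handed the job in at about 28 s: the spreader is in the left compartment and the teaspoon in the right, handles to the near end, and the gripper holds the lid at about 60° (from the tool position); the bell and jar stayed put, and no verdict came back.

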